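# Tip the contactor module over onto the assembly pad

## Task

The flat contactor module lies on the bench with its copper contacts underneath. Without picking it up, push it with your fingertips against the raised edge of the white assembly pad and keep pushing up and over until it tips up on that edge and flips over onto the pad, so that it lies flat on the pad with its contact side up; if it stays propped on the edge, push it on. Leave the other things on the bench and pad where they are.

Things in the scene. Friction and masses are not known exactly. Their poses are not given: they have to be found in the camera images.
- module: 0.18 kg module, 19 mm thick (z): aluminium plate 90 (x) by 110 (y) by 4 mm on a black housing 74 by 94 by 15 mm with four copper strips on its face. Starts loose on the bench at the right of the pad, face down: plate on top, overhanging the housing by 8 mm all round, 15 mm above the bench (z up). Origin: centre of the copper-strip face. Its x points towards the pad, within 15 degrees
- module_lead (a point): middle of the plate's side that faces the pad at the start (its +x side, 110 mm long), at half the plate's thickness
- module_trail (a point): middle of the plate's opposite side, the one to push on (its -x side, 110 mm long), at half the plate's thickness. A fingertip low behind this side, its end well below the plate, pushed at the pad with 5 to 15 N, grips the plate's edge by friction: swung up and over in an arc it tips the module on its leading side; past upright it falls onto the pad, or stays propped on the edge until pushed on
- module_left (a point): middle of the plate's +y side (90 mm long), at half the plate's thickness
- module_right (a point): middle of the plate's -y side (90 mm long), at half the plate's thickness
- pad: white assembly pad fixed to the bench, 280 (x) by 240 mm (y), 22 mm high: its upright sides make a 22 mm step up from the bench. Origin: centre of its underside. Its x points from the blue-lined edge across the pad, the direction in which to push and tip the module; world yaw about 90 degrees, give or take 17
- pad_edge (a point): middle of the top of the pad's blue-lined side (its -x side, 240 mm long, the wall to push against), 22 mm above the bench. Nothing else stands on the pad within 140 mm of this side or on the bench between it and the module.
- capacitor_a: black upright cylinder, diameter 64 mm, 97 mm high with its brass studs, standing on the far half of the pad. Origin: centre of its underside. Leave it alone.
- capacitor_b: black upright cylinder like capacitor_a, standing on the bench on the far side (away from the robot), 155 mm or more from the line along pad x through the middle of the pad. Origin: centre of its underside. Leave it alone.
- relay: brass-coloured can relay on a steel foot, foot 56 by 60 mm, 81 mm high, standing on the far half of the pad. Origin: centre of its underside. Leave it alone.
- tape_roll: black tape roll lying flat on the bench at the robot's right, well behind the module, diameter 68 mm, 40 mm high. Origin: centre of its underside. Leave it alone.
- screwdriver: red-handled screwdriver, 200 mm long, lying on the bench beyond the pad. Leave it alone.
- parts_box: small cardboard box, 80 by 60 by 45 mm high, on the bench beyond the pad. Origin: centre of its underside. Leave it alone.
- grommet_roll: blue plastic ring, diameter 60 mm, 30 mm high, on the bench at the robot's right. Origin: centre of its underside. Leave it alone.
Things that resemble listed ones, but are neither listed nor needed, are in the scene too. Of the things like the module, leave any that is green; of the rest the larger one is meant.

How it is judged:
On the way:
1. the module is tipped up steeply on the bench at the pad's edge (angle between module's own z axis and vertical between 0.7 and 2 rad and x of module in the frame of pad between -0.22 and -0.1 m), for 0.1 s.
At the end, for the whole second after the job is handed in: the module lies at rest on the pad, contact side up, level within 8 degrees, contact face 37 to 45 mm above the bench, its centre inside the blue-lined edge (it may overhang), 20 mm inside the pad's sides, 40 mm inside the far edge; other things within 20 mm of their places, upright (angle between module's own z axis and vertical above 3 rad and height (world z) of module between 0.037 and 0.045 m and x of module in the frame of pad between -0.138 and 0.1 m and y of module in the frame of pad between -0.1 and 0.1 m and linear speed of module below 0.02 m/s); the robot touches nothing.
It fails at once if the module is lifted clear: all four of its sides more than 42 mm above the bench (height (world z) of each of module_lead, module_trail, module_left, module_right above 0.042 m).
It fails at once if a capacitor or the relay is moved more than 20 mm or knocked over (distance of any of capacitor_a, capacitor_b, relay from where it was at the start of the episode above 0.02 m or angle between any of capacitor_a, capacitor_b, relay's own z axis and vertical above 0.3 rad).
It fails at once if the tape roll, screwdriver, cardboard box or blue ring is moved more than 20 mm or knocked over (distance of any of tape_roll, screwdriver, parts_box, grommet_roll from where it was at the start of the episode above 0.02 m or angle between any of tape_roll, parts_box, grommet_roll's own z axis and vertical above 0.3 rad).
It also fails if it takes over 72 s, if anything falls off the work surface, if the arm or the gripper's body presses on something with over 40 N, if the wrist force passes 120 N, or if a joint passes its speed limit or range.

## Robot

A 7-joint arm with a two-finger parallel gripper is mounted at the origin on the work surface. World frame = base frame: x ahead of the robot, y to its left, z up, the work surface at z = 0. Lengths are in m, angles in rad, forces in N, time in s.
With the tool pointing down it reaches from about 0.4 to 0.925 m from the base axis. Payload 4.1 kg.
Tool frame: the origin (TCP) lies midway between the tips of the shut fingers; the grasp point (between the pads) lies 19 mm behind it; z points along the fingers, y is the line along which they close (so a half turn about z gives the same grasp; the last joint's range is limited). The gripper opens to 85 mm and grips with 20 to 120 N. Pads are 22 mm wide; open, the fingers measure 114 mm over their backs; the gripper's body (76 mm by 85 mm) begins 54 mm behind the grasp point. The pads swing forward as they close: fully open they stand 13 mm farther back than shut.
Start: joints at [1.075, 0.398, 0.045, 1.537, -0.019, 1.207, -0.051], TCP at [0.251, -0.6, 0.231] pointing down, gripper open.
Joint ranges: [-2.82, 2.82], [-0.49, 2.23], [-1.37, 1.46], [0, 2.46], [-1.36, 4.5], [0.23, 2], [-2.94, 2.94]. Speed limits (rad/s): [2.57, 2.57, 3.14, 3.14, 3.14, 3.14, 3.14].

## Interface

Orientations are given as [roll, pitch, yaw] about the fixed x, y, z axes, in that order (R = Rz(yaw) Ry(pitch) Rx(roll)).
In Python, from cell import read_state, viewer, robot gives the robot as it stands.
- The arm moves only by the tool move_arm, never from a script. Its argument "moves" is text: rows parted by semicolons, each of 6 numbers parted by spaces: the shift along the tool's x, y, z in mm, then the turn, a rotation vector about the tool's x, y, z in degrees. In form: x y z ax ay az; .... A call has exactly 5 rows; each row is the pose to reach, as a shift and turn from the pose commanded when the call began, along the tool's axes at that moment; what a row does not reach only later rows make up. A row lasts 1/12 s, in which the tool goes at most 41.7 mm and 7.16 degrees, less where a joint would pass 70% of its speed; a pose out of reach is approached as far as the arm can. A call with a gripper value outside its range is refused whole. "jaw" is the closure, from 0 (fully open) to 1 (shut), set as the call begins (left out, the last holds). The fingers move at their own pace and stop on an object; the grip force is fixed at half the most. Time passes only in rows, so rows that repeat a pose let the fingers close, or fill a call up. It gives the time, the measured TCP pose, the force, the opening and the grip force at its end, in the units of the state.
- read_state(): the state, without advancing time (a new reading comes with each control period).
- viewer.snapshot(name): name is "scene" or "top" or "wrist"; returns a dict with "pixels" (384x512x3 uint8, red, green, blue), "fx", "fy", "cx", "cy" (pixels), "origin" and "attitude" of the camera in the world. Camera axes: x right, y up, looking along -z (the intrinsics and any distortion apply to the point x, -y, -z); pixel columns grow to the right and rows downward; lengths in m; the calibration is good to about 2 mm. A picture is of the moment at which its call begins. There is no depth.
- robot.job_done(): hands the job in; it is judged then, once.
The state is a dict: "t": time; "qpos": joint angles; "qd": joint speeds; "effort": joint torques, N m; "ee_pos": TCP position; "eef_rot": TCP orientation; "force": force on the tool from outside, world axes, zero at the start; "ft_torque": the same for the moment, N m; "grip_width": finger opening in m; "gripper_force": force on a finger pad.
Only numpy, scipy, OpenCV 4.12 (cv2) and the standard library are available. Lean on these libraries where they do the work, as an engineer would, in place of code of your own. Each camera call takes 0.05 s, during which the arm holds its last target. There are 200 camera calls.

## Working session

There is one attempt and no reset: what is moved stays moved. The work goes in short steps, Python scripts to look and compute and a tool call to move; the robot and the scene stay as the last step left them, time stands still between calls to the robot, and variables do not carry over. Pictures are saved under pics/ and viewed, at most 10 in all, crops included, and the job is handed in when it is done.

Besides the shell and the picture viewer there is one more tool, called after ">>>" as name(argument=value, ...), one argument or row to a line, values as JSON. move_arm: Moves the arm, as the interface text tells. Its arguments: {"type":"object","properties":{"moves":{"type":"string"},"jaw":{"type":"number"}},"required":["moves"]}

```bash
mkdir -p pics; ls
python3 - <<'E'
from cell import read_state, viewer, robot
import cv2
s=read_state();print(s)
for n in ("scene","top"):
    p=viewer.snapshot(n);cv2.imwrite(f"pics/{n}0.png",p["pixels"][:,:,::-1])
    print({k:v for k,v in p.items() if k!="pixels"})
E
```

```text
pics
{'t': 0.0, 'qpos': array([ 1.07499127,  0.39917823,  0.04504731,  1.53789165, -0.01873837,
        1.20688202, -0.05072304]), 'qd': array([-0.00168542, -0.0002855 ,  0.00100302, -0.0008645 , -0.00061683,
       -0.00149531,  0.00061647]), 'effort': array([-8.72281635e-04, -4.75130689e+01,  1.36410523e+00, -2.54222989e+01,
        1.15471621e-02,  9.37487668e-03,  1.77578545e-05]), 'ee_pos': array([ 0.25098575, -0.59889977,  0.23026743]), 'eef_rot': array([-3.13965817e+00,  1.03212229e-04,  3.96867911e-01]), 'force': array([0.5429376 , 0.35545891, 0.39245033]), 'ft_torque': array([-0.03800871,  0.00696543,  0.03099655]), 'gripper_force': 0.0, 'grip_width': 0.08545607540256211}
{'fx': 446.01829838366484, 'fy': 446.01829838366484, 'cx': 258.10028871525145, 'cy': 197.90831413277465, 'origin': array([1.18183417, 0.00365398, 1.06629534]), 'attitude': array([ 0.55169216, -0.00810424,  1.64537063])}
{'fx': 425.0226561936085, 'fy': 425.0226561936085, 'cx': 255.1643556443647, 'cy': 194.44299380704172, 'origin': array([ 0.41405139, -0.01653717,  1.25972022]), 'attitude': array([ 0.11492491, -0.02375832, -1.55253068])}
```

View pics/top0.png

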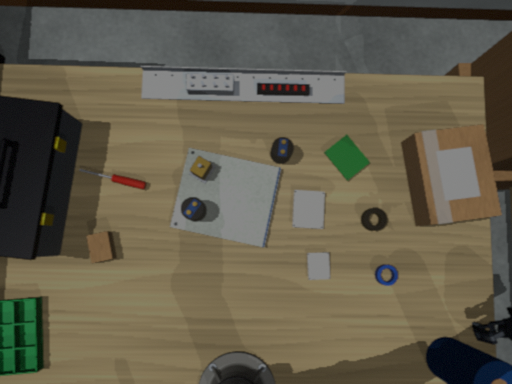

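View pics/scene0.png

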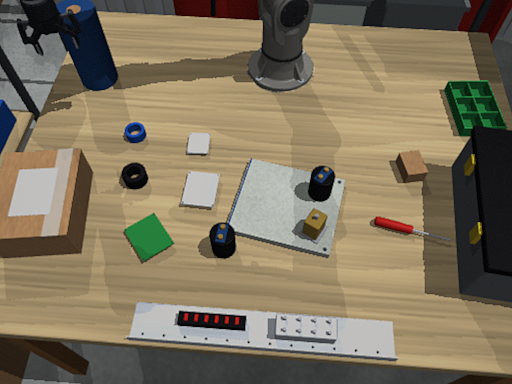

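Top view: the candidates are the larger light plate at (308,209), a smaller one at (318,265), and a green one at (347,157). I choose (308,209). The pad's blue-lined edge runs from (281,168) to (265,245), and capacitor_b is at (282,150).

```bash
cat > h.py <<'E'
import numpy as np,cv2
from scipy.spatial.transform import Rotation as R
def rays(p,uv):
    uv=np.atleast_2d(uv).astype(float)
    d=np.c_[(uv[:,0]-p["cx"])/p["fx"],-(uv[:,1]-p["cy"])/p["fy"],-np.ones(len(uv))]
    return d@R.from_euler("xyz",p["attitude"]).as_matrix().T
def onplane(p,uv,z):
    d=rays(p,uv);o=np.array(p["origin"]);return o+d*((z-o[2])/d[:,2])[:,None]
def proj(p,X):
    c=(np.atleast_2d(X)-p["origin"])@R.from_euler("xyz",p["attitude"]).as_matrix()
    return np.c_[p["cx"]+p["fx"]*c[:,0]/-c[:,2],p["cy"]-p["fy"]*c[:,1]/-c[:,2]]
E
python3 - <<'E'
from h import *
from cell import viewer
for n,mu,pu,z in (("top",(308,209),(240,220),0),("scene",(201,190),(270,220),0)):
    p=viewer.snapshot(n);im=p["pixels"];hsv=cv2.cvtColor(im,cv2.COLOR_RGB2HSV)
    m=((hsv[:,:,1]<60)&(hsv[:,:,2]>110)).astype(np.uint8)
    _,l=cv2.connectedComponents(m)
    for nm,u,h in(("mod",mu,.019),("pad",pu,.022)):
        k=(l==l[u[1],u[0]]).astype(np.uint8)
        c=max(cv2.findContours(k,0,2)[0],key=cv2.contourArea)
        r=cv2.minAreaRect(np.float32(onplane(p,c[:,0,:],h)[:,:2]))
        print(n,nm,k.sum(),r, cv2.boxPoints(r).round(3).tolist())
    if n=="top":
        cr=im[130:290,170:400,::-1];cv2.imwrite("pics/crop.png",cv2.resize(cr,None,fx=3.4,fy=3.4,interpolation=2))
E
```

```text
top mod 1213 ((0.5187137126922607, -0.19979313015937805), (0.09455400705337524, 0.11325817555189133), 87.62245178222656) [[0.46000000834465027, -0.24500000476837158], [0.5730000138282776, -0.24899999797344208], [0.5770000219345093, -0.1550000011920929], [0.46399998664855957, -0.15000000596046448]]
top pad 6440 ((0.5500589609146118, 0.04563526809215546), (0.2778509855270386, 0.2429691106081009), 78.8639144897461) [[0.40400001406669617, -0.06700000166893005], [0.6420000195503235, -0.11400000005960464], [0.6959999799728394, 0.15800000727176666], [0.4580000042915344, 0.20499999821186066]]
scene mod 1134 ((0.5193594098091125, -0.19915825128555298), (0.09337549656629562, 0.11303076148033142), 87.50027465820312) [[0.460999995470047, -0.24300000071525574], [0.5740000009536743, -0.24799999594688416], [0.578000009059906, -0.1550000011920929], [0.4650000035762787, -0.15000000596046448]]
scene pad 6197 ((0.5503174066543579, 0.0437176451086998), (0.28162091970443726, 0.24222196638584137), 78.7749252319336) [[0.40400001406669617, -0.07100000232458115], [0.6420000195503235, -0.11800000071525574], [0.6970000267028809, 0.15800000727176666], [0.45899999141693115, 0.20499999821186066]]
```

View pics/crop.png

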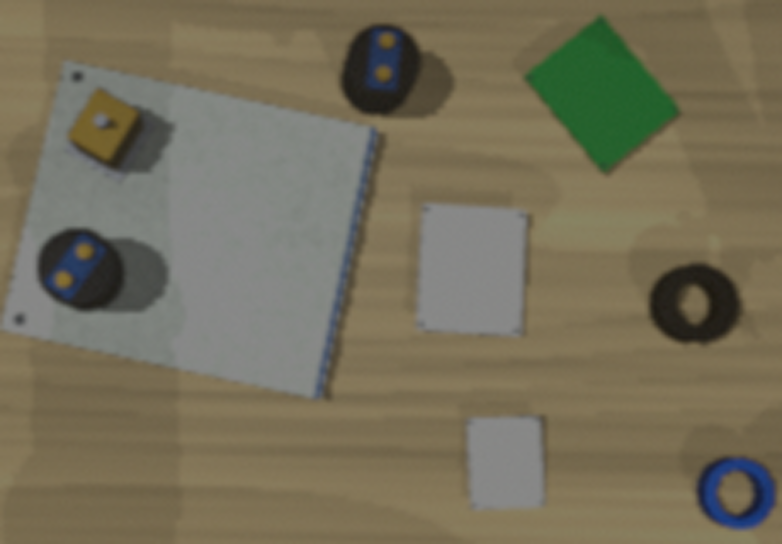

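The crop confirms it: the large light-grey plate is at crop (472,268), and the smaller look-alike at (505,462) and the green one at (603,95) stay put. Pad yaw is 78.8°, and the module is turned about 9° from the pad. I'll set the fingers half open so the two tips square it up.

>>> move_arm(
  moves="36 -19 0 0 0 -6; 72 -39 0 0 0 -12; 108 -58 0 0 0 -18; 144 -78 0 0 0 -24; 180 -97 0 0 0 -28",
  jaw=0.4,
)

```text
t: 0.62
ee_pos: [0.3805, -0.4386, 0.2313]
eef_rot: [-3.142, 0.0, 0.89]
force: [-0.7, 0.2, 0.3]
grip_width: 0.0514
gripper_force: 0.0
```

```bash
cat >> h.py <<'E'
PC=np.array([.550,.0447,0]);PY=np.deg2rad(78.8);PR=R.from_euler("z",PY)
def go(padxyz,tilt=0):
    "tool-axis shift mm, turn deg from current measured pose to pad-frame TCP target"
    from cell import read_state
    s=read_state();r=R.from_euler("xyz",s["eef_rot"])
    t=PC+PR.apply(padxyz);g=PR*R.from_euler("y",tilt,degrees=True)*R.from_euler("x",np.pi)
    print("now pad",(PR.inv().apply(s["ee_pos"]-PC)*1000).round(1),"F pad",PR.inv().apply(s["force"]).round(1),"w",s["grip_width"],"t",s["t"])
    print("shift",(r.inv().apply(t-s["ee_pos"])*1000).round(1),"turn",np.rad2deg((r.inv()*g).as_rotvec()).round(1))
E
python3 -c "
from h import *
go([-.330,-.020,.12])"
```

```text
now pad [-507.1   72.4  231.3] F pad [0.1 0.7 0.3] w 0.051387204254287104 t 0.6167
shift [199.7  -0.9 111.3] turn [ -0.    0.  -27.8]
```

>>> move_arm(
  moves="38 0 20 0 0 -6; 76 0 40 0 0 -12; 114 0 60 0 0 -18; 150 0 85 0 0 -24; 184 0 110 0 0 -28",
)

```text
t: 1.03
ee_pos: [0.4942, -0.3006, 0.1248]
eef_rot: [3.14, 0.0, 1.379]
force: [0.5, -1.2, -0.3]
grip_width: 0.0513
gripper_force: 0.0
```

>>> move_arm(
  moves="0 0 0 0 0 0;0 0 0 0 0 0;0 0 0 0 0 0;0 0 0 0 0 0;0 0 0 0 0 0",
)

```text
t: 1.45
ee_pos: [0.4924, -0.3041, 0.126]
eef_rot: [3.14, 0.001, 1.371]
force: [0.5, -0.3, 0.7]
grip_width: 0.0511
gripper_force: 0.0
```

```bash
python3 -c "
from h import *
go([-.330,-.020,.007])
from cell import viewer
p=viewer.snapshot('scene');cv2.imwrite('pics/s1.png',cv2.resize(p['pixels'][90:290,80:360,::-1],None,fx=2.8,fy=2.8))"
```

```text
now pad [-353.3  -11.3  126. ] F pad [-0.2 -0.5  0.7] w 0.05109455211104066 t 1.45
shift [ 23.5   8.5 119. ] turn [ 0.1  0.1 -0.2]
```

View pics/s1.png

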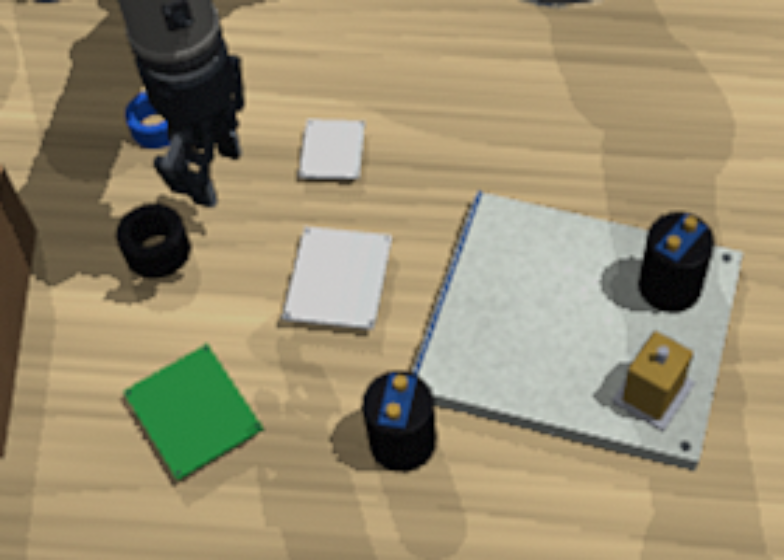

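The gripper is at (190,175), clear behind the module, so I'm going down now.

>>> move_arm(
  moves="5 4 30 0 0 0;10 8 60 0 0 0;15 8 85 0 0 0;15 8 105 0 0 0;15 8 121 0 0 0",
)

```text
t: 1.92
ee_pos: [0.5028, -0.2892, 0.0028]
eef_rot: [-3.14, -0.0, 1.373]
force: [-0.2, -0.5, -0.0]
grip_width: 0.0511
gripper_force: 0.0
```

>>> move_arm(
  moves="0 0 1 0 0 0;0 0 2 0 0 0;0 0 3 0 0 0;0 0 4 0 0 0;0 0 4 0 0 0",
)

```text
t: 2.33
ee_pos: [0.5044, -0.2896, 0.0013]
eef_rot: [3.139, 0.001, 1.374]
force: [-0.7, 0.2, 0.4]
grip_width: 0.0513
gripper_force: 0.0
```

```bash
python3 -c "
from h import *
go([-.290,-.020,.002])
from cell import viewer
p=viewer.snapshot('wrist');cv2.imwrite('pics/w1.png',p['pixels'][:,:,::-1])"
```

```text
now pad [-336.8  -20.2    1.3] F pad [0.  0.7 0.4] w 0.05126788162582994 t 2.3333
shift [46.8 -0.3 -0.7] turn [ 0.1  0.  -0.1]
```

View pics/w1.png

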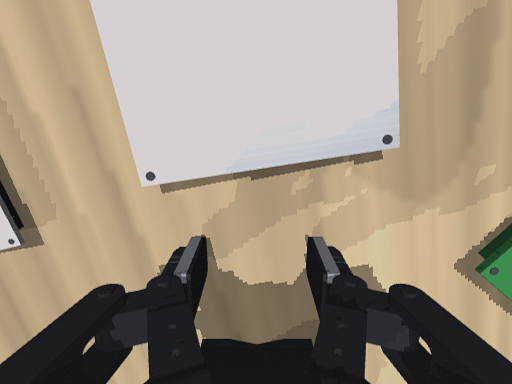

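Both fingertips, at (195,240) and (320,240), stand centred behind the trailing edge. I'll push slowly toward the wall.

>>> move_arm(
  moves="8 0 0 0 0 0;16 0 0 0 0 0;24 0 0 0 0 0;32 0 0 0 0 0;40 0 0 0 0 0",
)

```text
t: 2.8
ee_pos: [0.5114, -0.2488, 0.0002]
eef_rot: [-3.141, 0.001, 1.375]
force: [-1.9, -0.7, 1.0]
grip_width: 0.0515
gripper_force: 0.8
```

>>> move_arm(
  moves="8 0 0 0 0 0;16 0 0 0 0 0;24 0 0 0 0 0;32 0 0 0 0 0;40 0 0 0 0 0",
)

```text
t: 3.22
ee_pos: [0.5196, -0.2097, 0.0002]
eef_rot: [3.141, 0.0, 1.374]
force: [0.0, -1.2, 0.3]
grip_width: 0.0512
gripper_force: 0.7
```

```bash
python3 -c "
from h import *
go([-.241,-.020,.002])"
```

```text
now pad [-2.555e+02 -1.960e+01  2.000e-01] F pad [-1.2 -0.2  0.3] w 0.05121900858004067 t 3.2167
shift [14.5  0.4 -1.8] turn [ 0.   0.  -0.1]
```

Now press gently into the wall.

>>> move_arm(
  moves="4 0 0 0 0 0;8 0 0 0 0 0;11 0 0 0 0 0;14 0 0 0 0 0;16 0 0 0 0 0",
)

```text
t: 3.63
ee_pos: [0.5225, -0.1955, 0.0002]
eef_rot: [3.141, 0.001, 1.374]
force: [-0.6, -6.2, 0.3]
grip_width: 0.0511
gripper_force: 2.8
```

```bash
python3 -c "
from h import *
go([-.241,-.020,.002])
from cell import viewer
p=viewer.snapshot('wrist');cv2.imwrite('pics/w2.png',p['pixels'][:,:,::-1])"
```

```text
now pad [-2.409e+02 -1.960e+01  2.000e-01] F pad [-6.2 -0.6  0.3] w 0.05108980208419341 t 3.6333
shift [-0.1  0.4 -1.8] turn [ 0.   0.1 -0.1]
```

View pics/w2.png

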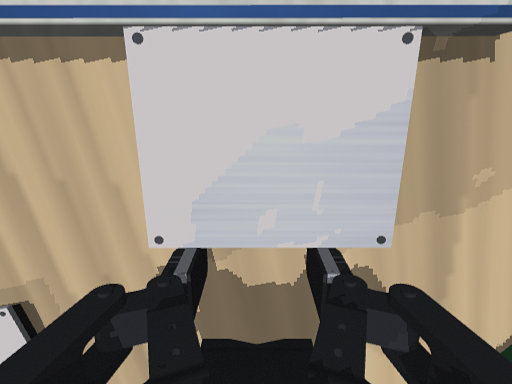

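It's squared up flush to the blue edge, with the plate top at row 30 and the fingers at row 250, pressing at 6 N. Now I add preload and start the arc.

>>> move_arm(
  moves="2 0 0 0 0 0;3 0 -2 0 0 0;3.5 0 -5 0 0 0;4 0 -9 0 0 0;4.5 0 -13 0 0 0",
)

```text
t: 4.1
ee_pos: [0.5224, -0.1947, 0.0133]
eef_rot: [3.141, 0.005, 1.372]
force: [-1.0, -8.6, 0.6]
grip_width: 0.0513
gripper_force: 4.3
```

```bash
python3 -c "
from h import *
go([-.230,-.020,.03])
from cell import viewer
p=viewer.snapshot('wrist');cv2.imwrite('pics/w3.png',p['pixels'][:,:,::-1])"
```

```text
now pad [-240.2  -19.4   13.3] F pad [-8.7 -0.7  0.6] w 0.05130752646555872 t 4.1
shift [ 10.1   0.5 -16.7] turn [ 0.   0.3 -0.2]
```

View pics/w3.png

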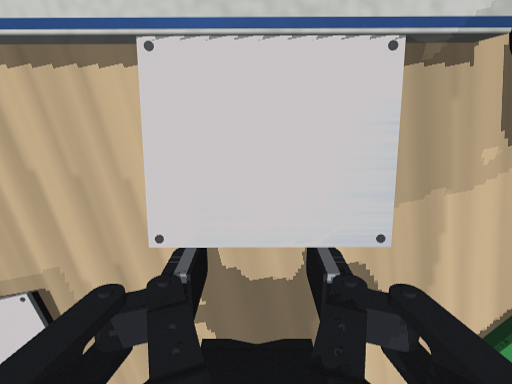

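The trailing edge rose with the fingers (it keeps the same width at the fingers while the lead edge shrank), so the module is tipping at 8.7 N. I'm continuing the arc.

>>> move_arm(
  moves="1.5 0 -5 0 0 0;3.5 0 -11 0 0 0;6 0 -17 0 0 0;8.5 0 -22 0 0 0;11 0 -27 0 0 0",
)

```text
t: 4.57
ee_pos: [0.524, -0.1867, 0.0412]
eef_rot: [3.141, 0.008, 1.37]
force: [-3.6, -12.2, 4.5]
grip_width: 0.0513
gripper_force: 6.7
```

```bash
python3 -c "
from h import *
go([-.230,-.020,.03])
from cell import viewer
p=viewer.snapshot('wrist');q=viewer.snapshot('scene');cv2.imwrite('pics/w4.png',np.hstack([cv2.resize(p['pixels'],(400,300)),cv2.resize(q['pixels'][110:260,120:320],(400,300))])[:,:,::-1])"
```

```text
now pad [-232.1  -19.5   41.2] F pad [-12.6   1.2   4.5] w 0.05130832006900669 t 4.5667
shift [ 2.2  0.5 11.1] turn [ 0.   0.5 -0.3]
```

View pics/w4.png

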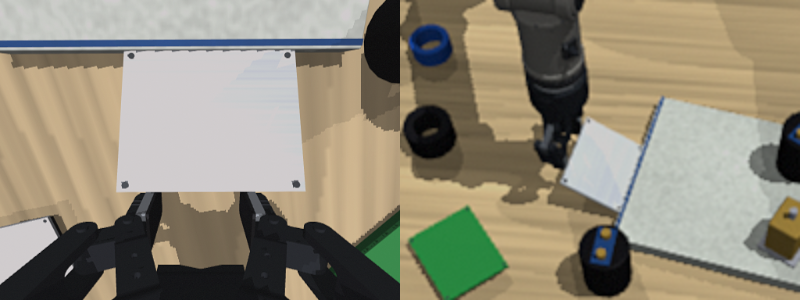

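About 27° now and holding well at 12.6 N; I'm carrying on around the arc.

>>> move_arm(
  moves="1.5 0 -5 0 0 0;3 0 -10 0 0 0;5 0 -14 0 0 0;7.5 0 -18 0 0 0;10 0 -22 0 0 0",
)

```text
t: 5.08
ee_pos: [0.5274, -0.1684, 0.0622]
eef_rot: [-3.141, -0.001, 1.375]
force: [-0.9, -0.4, 0.1]
grip_width: 0.0515
gripper_force: 0.3
```

```bash
python3 -c "
from h import *
go([-.230,-.020,.03])
from cell import viewer
p=viewer.snapshot('wrist');q=viewer.snapshot('scene');cv2.imwrite('pics/w5.png',np.hstack([cv2.resize(p['pixels'],(400,300)),cv2.resize(q['pixels'][110:260,120:320],(400,300))])[:,:,::-1])"
```

```text
now pad [-213.4  -19.2   62.2] F pad [-0.5  0.8  0.1] w 0.05151769310656208 t 5.0833
shift [-16.6   0.8  32.2] turn [-0.  -0.1 -0. ]
```

View pics/w5.png

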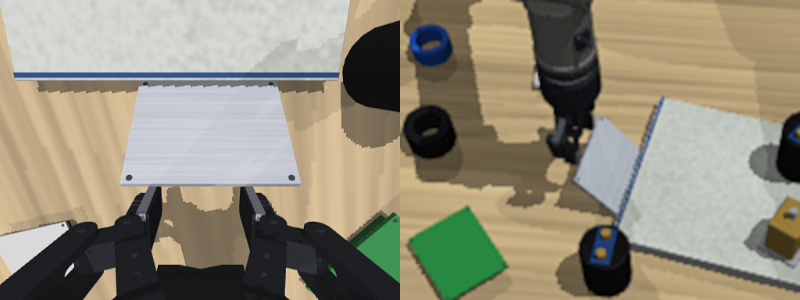

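Now about 50° with a light load. From here it's mostly a forward push.

>>> move_arm(
  moves="4 0 -1 0 0 0;8 0 -2 0 0 0;12 0 -3 0 0 0;16 0 -4 0 0 0;20 0 -5 0 0 0",
)

```text
t: 5.6
ee_pos: [0.5314, -0.1494, 0.0671]
eef_rot: [-3.141, -0.0, 1.375]
force: [-0.8, -1.3, 1.0]
grip_width: 0.0516
gripper_force: 1.0
```

```bash
python3 -c "
from h import *
go([-.230,-.020,.03])
from cell import viewer
p=viewer.snapshot('wrist');q=viewer.snapshot('scene');cv2.imwrite('pics/w6.png',np.hstack([cv2.resize(p['pixels'],(400,300)),cv2.resize(q['pixels'][110:260,120:320],(400,300))])[:,:,::-1])"
```

```text
now pad [-194.   -19.4   67.1] F pad [-1.4  0.5  1. ] w 0.0515798308581087 t 5.6
shift [-36.    0.6  37.1] turn [-0. -0. -0.]
```

View pics/w6.png

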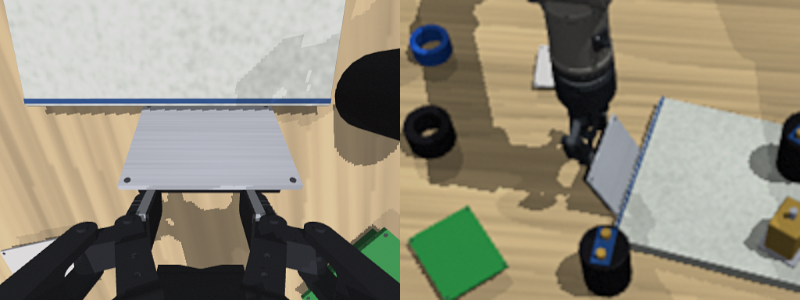

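The plate is now steep and the housing shows between the fingers, around (200,190). That was my tenth picture, so from here I go by force and by measurement.

>>> move_arm(
  moves="5 0 -1 0 0 0;10 0 -2 0 0 0;15 0 -3 0 0 0;20 0 -4 0 0 0;25 0 -5 0 0 0",
)

```text
t: 6.12
ee_pos: [0.5357, -0.1299, 0.0752]
eef_rot: [-3.142, 0.006, 1.372]
force: [-9.1, -6.4, 25.6]
grip_width: 0.0513
gripper_force: 13.1
```

>>> move_arm(
  moves="5 0 0 0 0 0;10 0 0 0 0 0;15 0 0 0 0 0;20 0 0 0 0 0;25 0 0 0 0 0",
)

```text
t: 6.53
ee_pos: [0.5402, -0.1089, 0.0793]
eef_rot: [-3.141, 0.012, 1.371]
force: [-18.1, -11.4, 53.1]
grip_width: 0.0514
gripper_force: 26.1
```

The upward force is 53 N. The tips sit on the housing ledge behind the plate overhang and press it down, so I'll relieve it by rising.

>>> move_arm(
  moves="0 0 -2 0 0 0;0 0 -4 0 0 0;0 0 -6 0 0 0;0 0 -7 0 0 0;0 0 -7 0 0 0",
)

```text
t: 6.95
ee_pos: [0.5419, -0.101, 0.0804]
eef_rot: [3.14, 0.0, 1.374]
force: [-1.4, -0.9, 9.6]
grip_width: 0.0513
gripper_force: 4.9
```

```bash
python3 -c "
from h import *
go([-.230,-.020,.03])
from cell import viewer
for n in ('scene','top','wrist'):
    p=viewer.snapshot(n);cv2.imwrite(f'pics/x_{n}.png',p['pixels'][:,:,::-1])
    im=p['pixels'];h=cv2.cvtColor(im,cv2.COLOR_RGB2HSV)
    if n=='wrist':
        print('hsv col 256',[tuple(h[r,256]) for r in range(0,384,16)])
        continue
    X=[PC+PR.apply(v) for v in ([-.14,.035,.022],[-.14,-.075,.022],[-.14,.035,.1],[-.14,-.075,.1])]
    print(n,proj(p,X).round(0).tolist())
    m=((h[:,:,1]<60)&(h[:,:,2]>90)).astype(np.uint8)
    for c in cv2.findContours(m,0,2)[0]:
        if cv2.contourArea(c)>150: print(cv2.contourArea(c),cv2.boundingRect(c))
"
```

```text
now pad [-144.5  -20.3   80.4] F pad [-1.2  1.2  9.6] w 0.051300890550123115 t 6.95
shift [-85.5  -0.3  50.4] turn [ 0.1  0.  -0.1]
scene [[242.0, 181.0], [230.0, 214.0], [241.0, 165.0], [229.0, 199.0]]
9490.0 (126, 302, 273, 57)
7053.5 (227, 158, 119, 97)
2970.0 (8, 148, 65, 89)
427.0 (186, 132, 25, 22)
420.0 (23, 83, 30, 30)
446.5 (0, 81, 28, 30)
443.5 (214, 77, 25, 23)
559.0 (255, 50, 59, 39)
2998.0 (0, 22, 67, 61)
285.5 (0, 13, 53, 9)
2599.0 (205, 0, 45, 101)
top [[269.0, 218.0], [277.0, 182.0], [271.0, 217.0], [279.0, 178.0]]
525.0 (199, 354, 65, 30)
1684.0 (490, 203, 22, 158)
7315.0 (170, 147, 101, 101)
2850.5 (422, 129, 59, 96)
28687.5 (29, 7, 483, 97)
hsv col 256 [(np.uint8(30), np.uint8(2), np.uint8(223)), (np.uint8(30), np.uint8(2), np.uint8(222)), (np.uint8(53), np.uint8(5), np.uint8(223)), (np.uint8(30), np.uint8(1), np.uint8(223)), (np.uint8(50), np.uint8(3), np.uint8(219)), (np.uint8(45), np.uint8(5), np.uint8(220)), (np.uint8(30), np.uint8(1), np.uint8(223)), (np.uint8(45), np.uint8(5), np.uint8(219)), (np.uint8(45), np.uint8(5), np.uint8(223)), (np.uint8(48), np.uint8(7), np.uint8(196)), (np.uint8(42), np.uint8(6), np.uint8(197)), (np.uint8(40), np.uint8(8), np.uint8(200)), (np.uint8(48), np.uint8(6), np.uint8(207)), (np.uint8(114), np.uint8(13), np.uint8(98)), (np.uint8(170), np.uint8(3), np.uint8(226)), (np.uint8(120), np.uint8(21), np.uint8(48)), (np.uint8(19), np.uint8(75), np.uint8(219)), (np.uint8(18), np.uint8(76), np.uint8(137)), (np.uint8(18), np.uint8(76), np.uint8(134)), (np.uint8(17), np.uint8(76), np.uint8(131)), (np.uint8(18), np.uint8(75), np.uint8(126)), (np.uint8(17), np.uint8(74), np.uint8(124)), (np.uint8(100), np.uint8(29), np.uint8(26)), (np.uint8(110), np.uint8(29), np.uint8(26))]
```

>>> move_arm(
  moves="5 0 -2 0 0 0;10 0 -3 0 0 0;15 0 -4 0 0 0;20 0 -4 0 0 0;25 0 -4 0 0 0",
)

```text
t: 7.52
ee_pos: [0.5458, -0.0754, 0.0827]
eef_rot: [-3.141, -0.0, 1.375]
force: [-0.3, -0.1, -0.2]
grip_width: 0.0511
gripper_force: 0.0
```

```bash
cat > chk.py <<'E'
from h import *
go([-.230,-.020,.03])
from cell import viewer
p=viewer.snapshot('wrist');h=cv2.cvtColor(p['pixels'],cv2.COLOR_RGB2HSV)
for c in (230,256,280): print(c,' '.join(f"{r}:{h[r,c,0]},{h[r,c,1]},{h[r,c,2]}" for r in range(96,300,12)))
E
python3 chk.py
```

```text
now pad [-118.7  -19.2   82.7] F pad [-0.2  0.3 -0.2] w 0.051083854451590756 t 7.5167
shift [-111.3    0.9   52.7] turn [-0. -0. -0.]
230 96:45,7,213 108:15,2,216 120:48,6,215 132:40,7,213 144:45,7,205 156:42,6,215 168:45,7,207 180:38,5,215 192:42,6,215 204:48,7,190 216:45,5,187 228:42,7,192 240:113,13,76 252:170,4,218 264:135,9,59 276:135,17,30 288:18,78,121
256 96:30,1,214 108:40,7,210 120:45,7,214 132:42,6,215 144:15,2,216 156:45,7,212 168:48,7,190 180:48,7,182 192:38,6,185 204:48,7,189 216:48,7,182 228:42,7,188 240:110,10,75 252:170,4,218 264:130,13,59 276:130,14,56 288:18,76,131
280 96:40,4,215 108:45,5,215 120:38,5,214 132:42,6,206 144:48,6,205 156:45,5,189 168:48,7,183 180:48,7,190 192:42,7,191 204:48,7,195 216:48,7,190 228:42,7,187 240:113,14,75 252:170,4,218 264:132,22,58 276:135,10,52 288:18,76,124
```

Run:
```python
from h import *
from cell import viewer
p=viewer.snapshot('wrist');h=cv2.cvtColor(p['pixels'],cv2.COLOR_RGB2HSV)
print(p['origin'],p['attitude'])
for r in (234,240,248,252,258,264,282,290): print(r,h[r,256],[(PR.inv().apply(onplane(p,[[256,r]],z)[0]-PC)*1000).round(0)[:2].tolist() for z in (.022,.07,.08,.09)])
print([ (r,h[r,256].tolist()) for r in range(228,292,3)])
print('cols row252',[(c,h[252,c].tolist()) for c in range(40,500,12)])
```

```text
[ 0.56016821 -0.00156567  0.22533826] [-0.29466155  0.00054306 -0.19383085]
234 [109 163 122] [[-137.0, -19.0], [-115.0, -19.0], [-110.0, -19.0], [-105.0, -19.0]]
240 [113  14  74] [[-141.0, -19.0], [-118.0, -19.0], [-113.0, -19.0], [-109.0, -19.0]]
248 [105  14  73] [[-148.0, -19.0], [-123.0, -19.0], [-118.0, -19.0], [-113.0, -19.0]]
252 [165   2 218] [[-151.0, -19.0], [-126.0, -19.0], [-121.0, -19.0], [-115.0, -19.0]]
258 [140   7 113] [[-156.0, -19.0], [-130.0, -19.0], [-124.0, -19.0], [-119.0, -19.0]]
264 [130  13  58] [[-161.0, -19.0], [-134.0, -19.0], [-128.0, -19.0], [-122.0, -19.0]]
282 [ 18  65 113] [[-177.0, -19.0], [-146.0, -19.0], [-139.0, -19.0], [-132.0, -19.0]]
290 [ 19  75 130] [[-184.0, -19.0], [-151.0, -19.0], [-144.0, -19.0], [-137.0, -19.0]]
[(228, [48, 7, 191]), (231, [108, 8, 157]), (234, [109, 163, 122]), (237, [96, 8, 170]), (240, [113, 14, 74]), (243, [113, 13, 76]), (246, [120, 10, 75]), (249, [120, 11, 89]), (252, [165, 2, 218]), (255, [0, 2, 218]), (258, [140, 7, 113]), (261, [120, 13, 61]), (264, [130, 13, 58]), (267, [135, 18, 58]), (270, [120, 17, 59]),
[... 313 characters left out ...]
]), (124, [18, 78, 197]), (136, [18, 76, 197]), (148, [18, 76, 204]), (160, [18, 77, 193]), (172, [165, 5, 208]), (184, [107, 22, 105]), (196, [120, 9, 27]), (208, [113, 15, 136]), (220, [170, 3, 219]), (232, [165, 2, 218]), (244, [170, 3, 219]), (256, [165, 2, 218]), (268, [170, 3, 219]), (280, [165, 2, 218]), (292, [170, 3, 219]), (304, [170, 3, 220]), (316, [120, 26, 30]), (328, [107, 22, 104]), (340, [135, 5, 107]), (352, [170, 3, 219]), (364, [170, 3, 219]), (376, [18, 85, 199]), (388, [18, 77, 214]), (400, [18, 76, 217]), (412, [18, 76, 128]), (424, [0, 0, 20]), (436, [0, 0, 19]), (448, [120, 13, 20]), (460, [0, 0, 20]), (472, [120, 13, 20]), (484, [150, 10, 25]), (496, [135, 29, 35])]
```

The plate is propped past vertical, about 110°, leaning on the edge, and the fingers have slipped over its top. I'll go up, back and down behind the housing, then push on.

>>> move_arm(
  moves="0 0 -8 0 0 0;0 0 -16 0 0 0;0 0 -24 0 0 0;-15 0 -30 0 0 0;-30 0 -30 0 0 0",
)

```text
t: 8.03
ee_pos: [0.5418, -0.1058, 0.1157]
eef_rot: [3.137, -0.0, 1.376]
force: [0.0, -0.7, 0.1]
grip_width: 0.0516
gripper_force: 0.0
```

>>> move_arm(
  moves="-15 0 0 0 0 0;-30 0 0 0 0 0;-40 0 0 0 0 0;-40 0 20 0 0 0;-40 0 40 0 0 0",
)

```text
t: 8.45
ee_pos: [0.5338, -0.147, 0.0747]
eef_rot: [3.137, 0.001, 1.372]
force: [0.3, -0.1, -0.7]
grip_width: 0.0514
gripper_force: 0.0
```

>>> move_arm(
  moves="0 0 4 0 0 0;0 0 8 0 0 0;4 0 10 0 0 0;9 0 10 0 0 0;14 0 10 0 0 0",
)

```text
t: 8.87
ee_pos: [0.5359, -0.1308, 0.064]
eef_rot: [3.14, -0.0, 1.375]
force: [0.3, -0.4, -0.1]
grip_width: 0.0515
gripper_force: 0.0
```

Run:
```python
from h import *
go([-.230,-.020,.03])
from cell import viewer
p=viewer.snapshot('wrist');h=cv2.cvtColor(p['pixels'],cv2.COLOR_RGB2HSV)
print([ (r,h[r,256].tolist()) for r in range(0,292,8)])
```

```text
now pad [-174.9  -20.3   64. ] F pad [-0.3 -0.3 -0.1] w 0.05147789228124037 t 8.8667
shift [-55.1  -0.3  34. ] turn [ 0.1 -0.  -0. ]
[(0, [45, 5, 226]), (8, [0, 1, 230]), (16, [38, 4, 228]), (24, [40, 3, 223]), (32, [45, 4, 229]), (40, [50, 3, 229]), (48, [15, 2, 230]), (56, [50, 3, 225]), (64, [45, 4, 227]), (72, [48, 6, 210]), (80, [48, 6, 211]), (88, [42, 6, 214]), (96, [45, 7, 206]), (104, [48, 6, 205]), (112, [53, 5, 206]), (120, [50, 7, 211]), (128, [48, 6, 211]), (136, [53, 5, 211]), (144, [165, 2, 232]), (152, [170, 3, 225]), (160, [126, 18, 72]), (168, [130, 11, 72]), (176, [120, 14, 75]), (184, [120, 7, 75]), (192, [10, 128, 158]), (200, [18, 77, 139]), (208, [20, 73, 223]), (216, [20, 72, 222]), (224, [20, 73, 225]), (232, [21, 70, 227]), (240, [21, 68, 229]), (248, [21, 70, 227]), (256, [20, 72, 226]), (264, [20, 71, 224]), (272, [18, 75, 140]), (280, [18, 76, 138]), (288, [18, 74, 134])]
```

The plate edge is now ahead of the fingers at row 148, leaning over the pad. I'm pushing on.

>>> move_arm(
  moves="7 0 0 0 0 0;14 0 0 0 0 0;21 0 0 0 0 0;28 0 0 0 0 0;35 0 0 0 0 0",
)

```text
t: 9.33
ee_pos: [0.542, -0.0962, 0.0632]
eef_rot: [3.141, -0.0, 1.375]
force: [0.5, -0.5, 0.3]
grip_width: 0.0513
gripper_force: 0.0
```

>>> move_arm(
  moves="6 0 0 0 0 0;12 0 0 0 0 0;18 0 0 0 0 0;24 0 0 0 0 0;30 0 0 0 0 0",
)

```text
t: 9.75
ee_pos: [0.5478, -0.0673, 0.0631]
eef_rot: [3.142, 0.0, 1.374]
force: [0.0, 0.1, -0.2]
grip_width: 0.051
gripper_force: 0.0
```

```bash
cat > chk2.py <<'E'
from h import *
go([-.230,-.020,.03])
from cell import viewer
for n in ('top','scene'):
    p=viewer.snapshot(n);h=cv2.cvtColor(p['pixels'],cv2.COLOR_RGB2HSV)
    g=[(x,y) for x in np.arange(-.2,.06,.01) for y in (-.03,-.02,0)]
    q=proj(p,[PC+PR.apply([x,y,.041]) for x,y in g]).round().astype(int)
    print(n,[(round(x*1000),round(y*1000),h[v,u].tolist()) for (x,y),(u,v) in zip(g,q) if y==-.02])
    m=((h[:,:,0]>3)&(h[:,:,0]<14)&(h[:,:,1]>110)).astype(np.uint8)
    for c in cv2.findContours(m,0,2)[0]:
        if cv2.contourArea(c)>8:
            b=cv2.minAreaRect(c);print(cv2.contourArea(c),(PR.inv().apply(onplane(p,[b[0]],.041)[0]-PC)*1000).round(0),b)
E
python3 chk2.py
```

```text
now pad [-110.3  -19.6   63.1] F pad [ 0.1  0.  -0.2] w 0.0510468431392976 t 9.75
shift [-119.7    0.5   33.1] turn [ 0.   0.  -0.1]
top [(-200, -20, [20, 28, 54]), (-190, -20, [23, 17, 61]), (-180, -20, [24, 19, 68]), (-170, -20, [30, 11, 71]), (-160, -20, [30, 10, 75]), (-150, -20, [30, 16, 78]), (-140, -20, [24, 16, 79]), (-130, -20, [20, 10, 79]), (-120, -20, [23, 13, 79]), (-110, -20, [30, 13, 78]), (-100, -20, [23, 13, 76]), (-90, -20, [38, 12, 86]), (-80, -20, [20, 12, 66]), (-70, -20, [60, 6, 131]), (-60, -20, [60, 4, 145]), (-50, -20, [60, 2, 145]), (-40, -20, [60, 5, 146]), (-30, -20, [60, 4, 145]), (-20, -20, [45, 3, 146]), (-10, -20, [60, 7, 144]), (0, -20, [75, 4, 145]), (10, -20, [60, 4, 145]), (20, -20, [60, 3, 146]), (30, -20, [60, 2, 144]), (40, -20, [60, 4, 145]), (50, -20, [60, 9, 145])]
26.0 [279.  19.  41.] ((128.4117889404297, 181.3529510498047), (34.92512893676758, 8.731282234191895), 14.03624439239502)
15.5 [-666. -724.   41.] ((488.0, 13.5), (8.0, 5.0), -0.0)
9.0 [-517. -692.   41.] ((439.0, 13.0), (8.0, 12.0), 90.0)
21.0 [-310. -648.   41.] ((370.25003051757
[... 1023 characters left out ...]
, 10, 206]), (40, -20, [53, 10, 200]), (50, -20, [50, 11, 202])]
8.5 [-411. -529.   41.] ((51.599998474121094, 352.20001220703125), (8.049844741821289, 6.260990142822266), 63.43495178222656)
87.0 [-137.  -58.   41.] ((232.67050170898438, 205.27542114257812), (23.304752349853516, 4.809825897216797), 13.240520477294922)
63.0 [-138.  -36.   41.] ((234.7647247314453, 198.44119262695312), (22.070741653442383, 4.365641117095947), 14.03624439239502)
24.0 [-157.  -14.   41.] ((230.58822631835938, 190.14706420898438), (8.00367546081543, 4.365641117095947), 14.03624439239502)
25.0 [-156.    8.   41.] ((233.02940368652344, 183.88233947753906), (8.246211051940918, 4.6081767082214355), 14.03624439239502)
```

The copper strips are showing and centred at pad x ≈ -137 mm: it has flipped contact side up but half overhangs the edge. I'll retreat behind it and push it 40 mm further on.

>>> move_arm(
  moves="-10 0 -20 0 0 0;-40 0 -25 0 0 0;-65 0 -25 0 0 0;-90 0 -25 0 0 0;-115 0 -25 0 0 0",
)

```text
t: 10.27
ee_pos: [0.5249, -0.1822, 0.0884]
eef_rot: [3.141, 0.001, 1.374]
force: [0.1, -0.0, 0.1]
grip_width: 0.0515
gripper_force: 0.0
```

>>> move_arm(
  moves="0 0 5 0 0 0;0 0 25 0 0 0;0 0 45 0 0 0;0 0 60 0 0 0;0 0 75 0 0 0",
)

```text
t: 10.68
ee_pos: [0.5248, -0.1806, 0.0121]
eef_rot: [-3.141, 0.0, 1.374]
force: [0.1, -0.3, -0.6]
grip_width: 0.0512
gripper_force: 0.0
```

```bash
cat > chk3.py <<'E'
from h import *
go([-.230,-.020,.03])
from cell import viewer
p=viewer.snapshot('scene');h=cv2.cvtColor(p['pixels'],cv2.COLOR_RGB2HSV)
m=((h[:,:,0]>3)&(h[:,:,0]<14)&(h[:,:,1]>110)).astype(np.uint8);m[:150]=0;m[240:]=0;m[:,:200]=0;m[:,300:]=0
for c in cv2.findContours(m,0,2)[0]:
    if cv2.contourArea(c)>8:
        b=cv2.boxPoints(cv2.minAreaRect(c));print(cv2.contourArea(c),(PR.inv().apply(onplane(p,b,.041)-PC)*1000).round(0)[:,:2].tolist())
p=viewer.snapshot('wrist');h=cv2.cvtColor(p['pixels'],cv2.COLOR_RGB2HSV)
print([ (r,h[r,256].tolist(),(PR.inv().apply(onplane(p,[[256,r]],.026)[0]-PC)*1000).round(0)[0]) for r in range(0,292,10)])
E
python3 chk3.py
```

```text
now pad [-225.9  -19.1   12.1] F pad [-0.3 -0.1 -0.6] w 0.051166680269309074 t 10.6833
shift [ -4.1   0.9 -17.9] turn [-0.   0.  -0.1]
85.5 [[-167.0, -65.0], [-169.0, -51.0], [-106.0, -51.0], [-105.0, -65.0]]
80.5 [[-168.0, -43.0], [-169.0, -29.0], [-106.0, -30.0], [-105.0, -43.0]]
80.5 [[-167.0, -21.0], [-169.0, -7.0], [-105.0, -7.0], [-104.0, -21.0]]
77.5 [[-167.0, 1.0], [-169.0, 15.0], [-106.0, 16.0], [-105.0, 1.0]]
[(0, [13, 118, 236], np.float64(-116.0)), (10, [13, 118, 235], np.float64(-119.0)), (20, [12, 120, 236], np.float64(-123.0)), (30, [12, 121, 236], np.float64(-126.0)), (40, [12, 122, 235], np.float64(-129.0)), (50, [12, 124, 234], np.float64(-133.0)), (60, [11, 125, 232], np.float64(-136.0)), (70, [11, 124, 230], np.float64(-140.0)), (80, [11, 126, 229], np.float64(-144.0)), (90, [11, 126, 226], np.float64(-147.0)), (100, [11, 126, 224], np.float64(-151.0)), (110, [11, 128, 222], np.float64(-155.0)), (120, [11, 127, 221], np.float64(-159.0)), (130, [10, 127, 221], np.float64(-163.0)), (140, [10, 127, 219], np.float64(-167.0)), (150, [120, 18, 42], np.float64(-171.0)), (160, [135, 15, 34], np.float64(-175.0)), (170, [111, 8, 238], np.float64(-180.0)), (180, [18, 75, 130], np.float64(-184.0)), (190, [19, 73, 221], np.float64(-189.0)), (200, [20, 74, 220], np.float64(-193.0)), (210, [19, 75, 218], np.float64(-198.0)), (220, [19, 76, 216], np.float64(-203.0)), (230, [20, 71, 227], np.float64(-207.0)), (240, [21, 70, 228], np.float64(-212.0)), (250, [20, 71, 225], np.float64(-218.0)), (260, [20, 72, 223], np.float64(-223.0)), (270, [19, 73, 223], np.float64(-228.0)), (280, [19, 72, 224], np.float64(-233.0)), (290, [18, 77, 139], np.float64(-239.0))]
```

It lies level with its centre at (-137,-25) mm. I'm pushing it forward about 30 mm.

>>> move_arm(
  moves="7 0 0 0 0 0;14 0 0 0 0 0;21 0 0 0 0 0;28 0 0 0 0 0;34 0 0 0 0 0",
)

```text
t: 11.2
ee_pos: [0.5328, -0.146, 0.014]
eef_rot: [3.14, 0.0, 1.376]
force: [0.5, -0.3, 0.7]
grip_width: 0.0511
gripper_force: 0.7
```

>>> move_arm(
  moves="6 0 0 0 0 0;12 0 0 0 0 0;18 0 0 0 0 0;24 0 0 0 0 0;28 0 0 0 0 0",
)

```text
t: 11.62
ee_pos: [0.5376, -0.1193, 0.0133]
eef_rot: [3.141, 0.0, 1.374]
force: [-0.7, -1.7, 2.7]
grip_width: 0.051
gripper_force: 1.3
```

>>> move_arm(
  moves="-10 0 0 0 0 0;-25 0 0 0 0 0;-40 0 0 0 0 0;-40 0 -30 0 0 0;-40 0 -60 0 0 0",
)

```text
t: 12.03
ee_pos: [0.5268, -0.1601, 0.0716]
eef_rot: [-3.136, -0.001, 1.372]
force: [1.5, -0.5, -0.4]
grip_width: 0.0517
gripper_force: 0.0
```

```bash
python3 chk3.py
```

```text
now pad [-205.4  -17.1   71.6] F pad [-0.2 -1.5 -0.4] w 0.051706892824833046 t 12.0333
shift [-24.6   3.3  41.6] turn [-0.3 -0.  -0.2]
88.5 [[-138.0, -64.0], [-140.0, -50.0], [-76.0, -51.0], [-75.0, -65.0]]
80.5 [[-138.0, -43.0], [-139.0, -29.0], [-77.0, -28.0], [-76.0, -42.0]]
79.0 [[-138.0, -20.0], [-139.0, -6.0], [-77.0, -7.0], [-76.0, -21.0]]
79.5 [[-138.0, 0.0], [-140.0, 15.0], [-77.0, 16.0], [-76.0, 2.0]]
[(0, [120, 13, 77], np.float64(-76.0)), (10, [120, 14, 75], np.float64(-81.0)), (20, [120, 11, 72], np.float64(-86.0)), (30, [132, 18, 70], np.float64(-91.0)), (40, [130, 12, 66], np.float64(-96.0)), (50, [143, 16, 64], np.float64(-102.0)), (60, [128, 17, 61], np.float64(-107.0)), (70, [138, 22, 59], np.float64(-113.0)), (80, [135, 18, 57], np.float64(-118.0)), (90, [130, 15, 52], np.float64(-124.0)), (100, [130, 15, 51], np.float64(-130.0)), (110, [110, 16, 48], np.float64(-136.0)), (120, [140, 17, 45], np.float64(-142.0)), (130, [115, 17, 166], np.float64(-148.0)), (140, [18, 77, 143], np.float64(-155.0)), (150, [20, 72, 226], np.float64(-161.0)), (160, [20, 73, 225], np.float64(-168.0)), (170, [20, 73, 225], np.float64(-174.0)), (180, [20, 70, 225], np.float64(-181.0)), (190, [20, 70, 227], np.float64(-188.0)), (200, [21, 69, 230], np.float64(-195.0)), (210, [21, 67, 233], np.float64(-202.0)), (220, [21, 67, 231], np.float64(-210.0)), (230, [21, 70, 229], np.float64(-217.0)), (240, [21, 70, 227], np.float64(-225.0)), (250, [20, 70, 225], np.float64(-233.0)), (260, [20, 72, 223], np.float64(-241.0)), (270, [18, 76, 138], np.float64(-249.0)), (280, [18, 73, 137], np.float64(-258.0)), (290, [18, 74, 137], np.float64(-266.0))]
```

Its centre is at pad (-107,-24) mm, contact side up and level, and the gripper is clear. I'm handing the job in.

```bash
python3 -c "
from cell import robot
print(robot.job_done())"
```

```text
the job is handed in; nothing more can be done
None
```

The module was tipped up at the pad's edge and flipped, and it lies flat on the pad contact side up, centre about 33 mm inside the blue-lined edge; the gripper is clear and I handed the job in at about 12 s (no verdict returned, and I did not re-measure the other objects).

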